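# Hold a converter module home against the sprung plunger of a test nest

### The job

Lay the loose black converter module flat in the channel of the test nest, lengthwise and clear of the sprung plunger, and press it down firmly for a moment so that it is fully seated on the channel floor. Then push it along the channel against the plunger until its end meets both steel stops, firmly but without ramming it, and finish holding it there: keep pushing, do not let go. Leave the other things on the bench where they are.

Things in the scene. Friction and masses are not known exactly. Their poses are not given: they have to be found in the camera images.
- dc_module: the loose plain black converter module, a box 50 (its x) x 74 (its y) x 26 mm, about 0.11 kg, lying flat on the bench, at either of two places to the robot's right (the purple camera pack lies at the other). Origin: centre of its underside, z up. Grip it across its 50 mm width. Either end may go first.
- nest: the test nest, fixed: aluminium base plate 190 x 96 x 10 mm, from x = -105 to +85 mm. z up; x runs along the channel to the plunger, away from the robot (within 0.5 rad of world x). Origin: underside, on the channel's centre line, 40 mm before the stop faces. Grey plunger housing at x = 48 to 78 mm, 60 mm wide, 46 mm high. Module's centre: x = -11 mm just touching the plunger, +3 mm at the stops.
- nest_floor: grey floor of the channel, fixed; same origin and axes as the nest. Top at z = 12 mm, x = -100 to +36 mm; open at the -x end. 56 mm wide between dark rails, tops at z = 20 mm, sloping open to about 64 mm. The module lies with its 74 mm length along x, 3 mm play each side; seated: its origin at z = 12, top at z = 38 mm. Lay it with its centre near x = -42 mm.
- nest_stops: the two fixed steel stop blocks beside the plunger, each 14 mm wide, centred at y = -18 and +18 mm in the nest's frame, faces at x = +40 mm, z = 10 to 34 mm. Their origin and axes are those of the nest.
- plunger_tip (a point): centre of the front face of the brass plunger, 14 mm thick, on the channel's centre line, 25 mm above the bench; at rest 14 mm before the stop faces (nest x = +26 mm).
- nest_plunger (a joint): how far the plunger is pushed in (m): 0 at rest, 0.014 when the module meets the stops (0.018 would be its own end). Spring: about 3 N at rest, 8.6 N at 0.014. It pushes the module back if let go.
- camera_pack: bystander: purple camera battery pack 66 x 50 x 31 mm, with lead stub at one end; origin at the underside.
- probe_holder: bystander: black probe holder 89 x 26 x 54 mm, standing beyond the nest, to its right; origin at the centre of the underside.
- laptop_adapter: bystander: black power brick 54 x 128 x 31 mm, lying to the left of the nest; origin at the centre of the underside.
Mind the look-alikes: they are no part of the job. Leave any green or orange look-alike of the dc_module alone.

How it is judged:
By the outcome, as a careful person would: the job done as asked, in the order asked, and still so for the second after the job is handed in, while the arm keeps its last pose, push and grip.
It also fails if it takes over 61 s, if anything falls off the work surface, if the arm or the gripper's body presses on something with over 40 N, if the wrist force passes 120 N, or if a joint passes its speed limit or range.

### The arm

A 6-joint arm with a two-finger parallel gripper is mounted at the origin on a cart in front of the work surface, level with it; the furniture and walls round the work are solid. World frame = base frame: x ahead of the robot, y to its left, z up, the work surface at z = 0. Lengths are in m, angles in rad, forces in N, time in s.
With the tool pointing down it reaches from about 0.275 to 0.825 m from the base axis. Payload 5.2 kg.
Tool frame: the origin (TCP) lies on the mounting face of the last link; the fingertips stand 186 mm ahead of it and the grasp point (between the pads) lies 167 mm ahead of it; x points along the fingers, z is the direction in which the jaws open and shut, and the axes are right-handed (so a half turn about x gives the same grasp; the last joint's range is limited). The gripper opens to 93 mm and grips with 3 to 60 N. Pads are 15 mm wide; open, the fingers measure 128 mm over their backs; the gripper's body (75 mm by 188 mm) begins 65 mm behind the grasp point.
Start: joints at [0.944, 0.259, 1.535, -0, 1.348, -0.203], TCP at [0.226, 0.501, 0.405] pointing down, gripper open.
Joint ranges: [-3.14, 3.14], [-0.91, 2.08], [0.19, 2.58], [-1.22, 4.36], [0.22, 2.71], [-3.12, 3.12]. Speed limits (rad/s): [2.57, 2.57, 3.14, 3.14, 3.14, 3.14].

### API

Orientations are given as a unit quaternion [x, y, z, w].
In Python, from bench import bot, cams, spotter gives the robot as it stands. The module is installed in compiled form; this text tells all that it offers.
- The arm moves only by the tool drive_tool, never from a script. Its argument "motion" is a list of rows, each an object with "translation": the shift along the tool's x, y, z in mm, a list of three; "spin": the turn about the tool's x in rad. In form: [{"translation": [tx, ty, tz], "spin": spin}, ...]. A call has 1 to 12 rows; each row shifts and turns the commanded pose from where the row before left it, along the tool's axes as they then stand; what a row does not reach is not made up. A row lasts 1/8 s, in which the tool goes at most 62.5 mm and 10.7 degrees, less where a joint would pass 70% of its speed; a pose out of reach is approached as far as the arm can. A call with a gripper value outside its range is refused whole. "hand" is the gripper's target within -1 to 1 (shut at 1, half-way at 0, fully open at -1), set as the call begins (left out, the last holds). The fingers move at their own pace and stop on an object; "squeeze" is the grip in N (left out, the last holds). Time passes only in rows, so rows that do not move let the fingers close. It gives the time, the measured TCP pose, the force and the opening at its end, in the units of the state.
- bot.observe(): the state, without advancing time (a new reading comes with each control period).
- cams.grab_frame(name): name is "side" or "top" or "wrist"; returns a dict with "img" (384x512x3 uint8, red, green, blue), "K" (3x3 intrinsics, pixels), "distortion" ([k1, k2, p1, p2, k3] as OpenCV has them; the pictures are not rectified), "rvec" (rotation vector, rad) and "tvec" (3), from world to camera coordinates, as OpenCV has them. Camera axes: x right, y down, z forward; pixel columns grow to the right and rows downward; lengths in m; the calibration is good to about 2 mm. A picture is of the moment at which its call begins. There is no depth.
- bot.close_job(): hands the job in, once; it reports no verdict.
Trained networks look in the newest picture that a camera, given by its name, has taken for a name from the list of things; names that differ only in an ending like _2 or _b are one class to them, and where a whole thing is asked for, a point or a joint stands for the part that bears it (a point fixed in the world has none). Each returns a list of dicts, best first, with "conf" (0 to 1); they miss things now and then, are a little off and sometimes report something else, mostly with a low value. They report only what shows in the picture. A call takes as long as a camera call. They do not tell look-alikes from the thing itself.
- spotter.spot_in(camera, target): "centre" ([column, row] in pixels, amid what is visible of it).
- spotter.regions_of(camera, target): "mask" (384x512 bool, what is visible of it) and "centre" ([column, row] in pixels, amid what is visible of it).
- spotter.tip_of(camera, target): "centre" ([column, row] in pixels: a listed point, or the origin of a listed thing).
The state is a dict: "clock": time; "joints": joint angles; "qvel": joint speeds; "tau": joint torques, N m; "position": TCP position; "eef_rot": TCP orientation; "wrist_force": force on the tool from outside, world axes, zero at the start; "torque": the same for the moment, N m; "gripper_width": finger opening in m.
Only numpy, scipy, OpenCV 4.12 (cv2) and the standard library are available. Lean on these libraries where they do the work, as an engineer would, in place of code of your own. Each camera call takes 0.05 s, during which the arm holds its last target. There are 200 camera calls.

## Working session

There is one attempt and no reset: what is moved stays moved. The work goes in short steps, Python scripts to look and compute and a tool call to move; the robot and the scene stay as the last step left them, time stands still between calls to the robot, and variables do not carry over. Pictures are saved under pics/ and viewed, about 8 in all and at most 12, crops included, and the job is handed in when it is done.

Besides the shell and the picture viewer there is one more tool, called after "Call:" in YAML: its name, and indented under it one key for each argument. drive_tool: Moves the arm, as the interface text tells. Its arguments: {"type":"object","properties":{"motion":{"type":"array","items":{"type":"object","properties":{"translation":{"type":"array","items":{"type":"number"}},"spin":{"type":"number"}}}},"hand":{"type":"number"},"squeeze":{"type":"number"}},"required":["motion"]}

```bash
mkdir -p pics; cat > h.py <<'E'
import numpy as np, cv2
from scipy.spatial.transform import Rotation as R
from bench import bot, cams, spotter
def ray(f,px):
    p=cv2.undistortPoints(np.array([[px]],float),f["K"],np.array(f["distortion"]))[0,0]
    Rm=cv2.Rodrigues(np.array(f["rvec"],float))[0]; t=np.array(f["tvec"],float).ravel()
    d=Rm.T@np.array([p[0],p[1],1]); return -Rm.T@t, d/np.linalg.norm(d)
def onz(f,px,z):
    o,d=ray(f,px); return o+d*(z-o[2])/d[2]
def tri(rs):
    A=sum(np.eye(3)-np.outer(d,d) for o,d in rs); b=sum((np.eye(3)-np.outer(d,d))@o for o,d in rs)
    x=np.linalg.solve(A,b); return x,[np.linalg.norm(np.cross(x-o,d)) for o,d in rs]
def proj(f,P):
    return cv2.projectPoints(np.array(P,float).reshape(-1,3),np.array(f["rvec"],float),np.array(f["tvec"],float),np.array(f["K"]),np.array(f["distortion"]))[0][:,0]
def save(f,name): cv2.imwrite("pics/"+name,f["img"][:,:,::-1])
E
cat > a.py <<'E'
from h import *
np.set_printoptions(precision=4,suppress=True)
s=bot.observe(); print({k:np.round(v,4) for k,v in s.items()})
F={}
for c in("top","side"):
    F[c]=cams.grab_frame(c)
    print(c,"cam at",ray(F[c],[256,192])[0])
    for n in("dc_module","nest","nest_floor","nest_stops","plunger_tip","camera_pack"):
        print(c,n,[(np.round(r["centre"],1),round(r["conf"],2)) for r in spotter.tip_of(c,n)[:3]])
im=np.vstack([F["top"]["img"],F["side"]["img"]])
save(F["top"],"t1.png"); save(F["side"],"s1.png")
E
python3 a.py
```

```text
{'clock': np.float64(0.0), 'joints': array([ 0.9442,  0.2593,  1.5361, -0.    ,  1.348 , -0.2028]), 'qvel': array([ 0.0001,  0.0017, -0.0015, -0.0019,  0.0012, -0.0004]), 'tau': array([  0.0001, -43.7308, -28.4007,   0.0721,   0.0411,  -0.0001]), 'position': array([0.226 , 0.5012, 0.4039]), 'eef_rot': array([-0.3839,  0.5946,  0.3834,  0.5934]), 'wrist_force': array([-0.3284,  0.4459, -0.3517]), 'torque': array([0.0028, 0.0218, 0.0477]), 'gripper_width': np.float64(0.0924)}
top cam at [0.4012 0.027  1.2126]
top dc_module [(array([283.5, 180.1]), 0.83), (array([359.2, 185.4]), 0.6), (array([322.9, 216.3]), 0.59)]
top nest [(array([219.8, 182.9]), 0.46)]
top nest_floor [(array([226.4, 193.5]), 0.59)]
top nest_stops []
top plunger_tip [(array([217.8, 181.5]), 0.4), (array([160.9, 172.8]), 0.16)]
top camera_pack [(array([361.9, 250.4]), 0.55)]
side cam at [ 0.2993 -0.7159  0.4766]
side dc_module [(array([285.6, 217.7]), 0.78), (array([256.3, 252.9]), 0.66), (array([315.9, 271. ]), 0.62)]
side nest [(array([250. , 190.9]), 0.74)]
side nest_floor [(array([249.1, 189.2]), 0.77)]
side nest_stops [(array([245.2, 191.9]), 0.38)]
side plunger_tip [(array([255.8, 178.8]), 0.6)]
side camera_pack [(array([227.4, 296.5]), 0.69)]
```

View pics/t1.png

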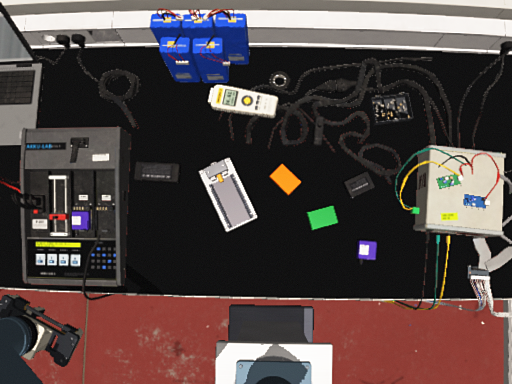

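View pics/s1.png

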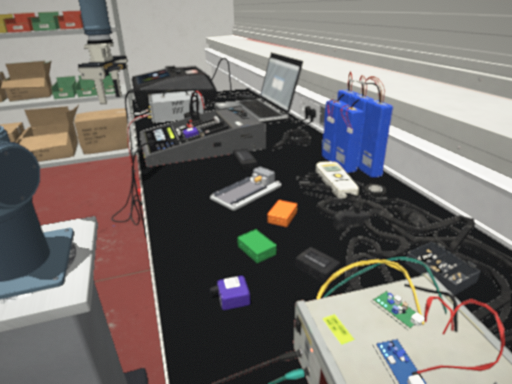

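Top view: nest at (228,193) with its plunger end at (216,175), black module at (358,185), orange at (285,179), green at (322,217), purple pack at (367,250) and adapter at (157,171). The side view agrees, with the module at (316,262). Next I'll triangulate and work out a first move.

```bash
cat > b.py <<'E'
from h import *
np.set_printoptions(precision=4,suppress=True)
F={};M={}
for c,g in(("top",[358,185]),("side",[316,262])):
    F[c]=cams.grab_frame(c)
    for n,gg in(("dc_module",g),("nest",[228,193] if c=="top" else [250,187])):
        r=[x for x in spotter.regions_of(c,n) if np.linalg.norm(np.array(x["centre"])-gg)<25]
        if r: M[c,n]=r[0]["mask"]; print(c,n,r[0]["centre"],r[0]["conf"],r[0]["mask"].sum())
    tp=spotter.tip_of(c,"plunger_tip"); print(c,[ (np.round(t["centre"],1),round(t["conf"],2)) for t in tp])
for n,z in(("dc_module",.026),("nest",.010)):
    m=M.get(("top",n))
    if m is None: continue
    pts=np.argwhere(m)[:,::-1].astype(float)
    W=np.array([onz(F["top"],p,z)[:2] for p in pts]).astype(np.float32)
    (c,s,a)=cv2.minAreaRect(W); print(n,"rect",c,s,a)
    print(cv2.boxPoints((c,s,a)))
cs={}
for n in ("dc_module","nest"):
    rs=[]
    for c in F:
        if (c,n) in M:
            p=np.argwhere(M[c,n])[:,::-1].mean(0); rs.append(ray(F[c],p))
    if len(rs)==2: print(n,"tri",tri(rs))
E
python3 b.py
```

```text
top dc_module [357.4, 185.9] 0.57 534
top nest [228.5, 194.1] 0.58 2253
top [(array([219.7, 182.9]), 0.52)]
side dc_module [317.6, 261.5] 0.67 976
side nest [248.5, 187.9] 0.62 1370
side [(array([257.9, 180.1]), 0.48)]
dc_module rect (0.5890525579452515, -0.22851857542991638) (0.05424781143665314, 0.08028507977724075) 25.893903732299805
[[ 0.5471 -0.2043]
 [ 0.5822 -0.2765]
 [ 0.631  -0.2528]
 [ 0.5959 -0.1806]]
nest rect (0.56037437915802, 0.1372496634721756) (0.19500209391117096, 0.09630323201417923) 26.81639289855957
[[0.4516 0.1362]
 [0.4951 0.0503]
 [0.6691 0.1383]
 [0.6257 0.2242]]
dc_module tri (array([ 0.5916, -0.2319,  0.0123]), [np.float64(0.00012082502920786935), np.float64(0.00012082502920780171)])
nest tri (array([0.5599, 0.135 , 0.0092]), [np.float64(0.0022742519277414745), np.float64(0.002274251927741413)])
```

Module: centre about (0.590, -0.229), short axis at 25.9°. Nest: plate centre about (0.560, 0.137), x axis at about 26.8°. Next is a planner that turns a target into tool-frame steps.

```bash
cat >> h.py <<'E'
def plan(target, yawz, pos=None):
    """target TCP xyz; yawz = heading (deg, mod 180) of jaw axis. Spin first, then shift in the new tool axes (mm)."""
    s=bot.observe(); Rm=R.from_quat(s["eef_rot"]).as_matrix(); z=Rm[:,2]
    h=np.degrees(np.arctan2(z[1],z[0])); j=s["joints"]
    print("tool x",Rm[:,0].round(4),"jaw heading",h.round(2),"j1,j6",j[[0,5]].round(3),"pos",np.round(s["position"],4))
    for d in sorted({((yawz-h+90)%180)-90, ((yawz-h+90)%180)-90+180, ((yawz-h+90)%180)-90-180},key=abs)[:2]:
        # spin about tool x (down): world yaw = -spin
        sp=-np.radians(d); R2=Rm@R.from_rotvec([sp,0,0]).as_matrix()
        t=R2.T@(np.array(target)-s["position"])*1e3
        dj1=np.arctan2(target[1],target[0])-np.arctan2(s["position"][1],s["position"][0])
        print("spin %.4f rad; then shift mm %s; |%.0f|; est j6 after %.2f or %.2f"%(sp,t.round(1),np.linalg.norm(t),j[5]+sp+dj1,j[5]-sp+dj1))
E
python3 -c "
from h import *
plan([.59,-.229,.36],25.9)"
```

```text
tool x [-0.  0. -1.] jaw heading 65.72 j1,j6 [ 0.944 -0.203] pos [0.2262 0.5014 0.4048]
spin 0.6950 rad; then shift mm [  44.8 -815.9    8.3]; |817|; est j6 after -1.03 or -2.42
spin -2.4466 rad; then shift mm [ 44.8 815.9  -8.3]; |817|; est j6 after -4.17 or 0.73
```

Call:
drive_tool:
  motion:
    - {"translation": [0,0,0],"spin": 0.174}
    - {"translation": [0,0,0],"spin": 0.174}
    - {"translation": [0,0,0],"spin": 0.174}
    - {"translation": [0,0,0],"spin": 0.173}
    - {"translation": [0,-30,0],"spin": 0}
    - {"translation": [0,-52,1],"spin": 0}
    - {"translation": [0,-52,1],"spin": 0}
    - {"translation": [0,-52,1],"spin": 0}
    - {"translation": [0,-52,1],"spin": 0}
    - {"translation": [0,-52,1],"spin": 0}
    - {"translation": [0,-52,1],"spin": 0}
    - {"translation": [0,-52,1],"spin": 0}
  hand: -1

```text
clock: 2.6
position: [0.405, 0.1484, 0.4051]
eef_rot: [-0.158, 0.689, 0.158, 0.689]
wrist_force: [1.4, 0.6, 0.1]
gripper_width: 0.093
```

Call:
drive_tool:
  motion:
    - {"translation": [5,-52,0],"spin": 0}
    - {"translation": [5,-52,0],"spin": 0}
    - {"translation": [5,-52,0],"spin": 0}
    - {"translation": [5,-52,0],"spin": 0}
    - {"translation": [5,-52,0],"spin": 0}
    - {"translation": [5,-52,0],"spin": 0}
    - {"translation": [5,-52,0],"spin": 0}
    - {"translation": [5,-30,0],"spin": 0}
    - {"translation": [5,-28,0],"spin": 0}
    - {"translation": [0,0,0],"spin": 0}

```text
clock: 3.85
position: [0.5891, -0.2313, 0.3587]
eef_rot: [-0.158, 0.69, 0.158, 0.689]
wrist_force: [-0.3, 0.0, -0.3]
gripper_width: 0.0932
```

```bash
cat > c.py <<'E'
from h import *
import sys
np.set_printoptions(precision=4,suppress=True)
f=cams.grab_frame("wrist"); save(f,sys.argv[1])
print("cam",ray(f,[256,192]))
for n in sys.argv[2:]:
    for r in spotter.regions_of("wrist",n)[:3]:
        W=np.array([onz(f,p,.026)[:2] for p in np.argwhere(r["mask"])[:,::-1].astype(float)],np.float32)
        print(n,np.round(r["centre"],1),round(r["conf"],2),cv2.minAreaRect(W))
    print(" tip",[(np.round(t["centre"],1),round(t["conf"],2)) for t in spotter.tip_of("wrist",n)[:3]])
plan([.59,-.229,.36],25.9)
E
python3 c.py w1.png dc_module
```

```text
cam (array([ 0.561 , -0.1719,  0.3394]), array([ 0.1286, -0.2259, -0.9656]))
dc_module [212.6  36.5] 0.97 ((0.49962538480758667, -0.13190613687038422), (0.05208636447787285, 0.07143857330083847), 16.978647232055664)
dc_module [249.2 171.7] 0.95 ((0.5910865068435669, -0.2309294492006302), (0.04973224177956581, 0.07504366338253021), 25.81879425048828)
dc_module [343.   11.1] 0.91 ((0.6096896529197693, -0.054818831384181976), (0.06098561733961105, 0.019651813432574272), 25.735795974731445)
 tip [(array([214.4,  39. ]), 0.83), (array([253.7, 167.7]), 0.63)]
tool x [-0.0004  0.0007 -1.    ] jaw heading 25.91 j1,j6 [-0.547 -1.   ] pos [ 0.5885 -0.2288  0.3598]
spin 0.0002 rad; then shift mm [-0.2 -0.8  1.2]; |1|; est j6 after -1.00 or -1.00
spin -3.1414 rad; then shift mm [-0.2  0.8 -1.2]; |1|; est j6 after -4.14 or 2.14
```

View pics/w1.png

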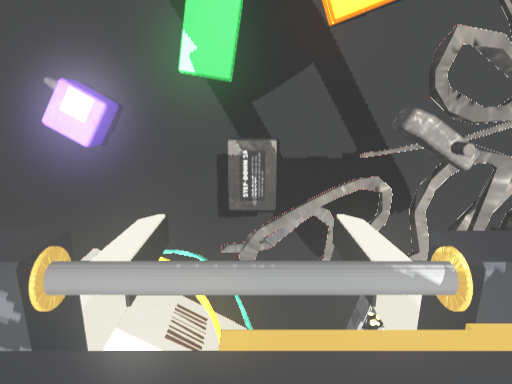

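```bash
python3 -c "
from h import *
plan([.591,-.231,.199],25.8)"
```

```text
tool x [-4.e-04  7.e-04 -1.e+00] jaw heading 25.91 j1,j6 [-0.547 -1.   ] pos [ 0.5885 -0.2288  0.3598]
spin 0.0020 rad; then shift mm [160.8  -3.1   1.3]; |161|; est j6 after -1.00 or -1.00
spin -3.1396 rad; then shift mm [160.8   3.1  -1.3]; |161|; est j6 after -4.14 or 2.14
```

The wrist view shows the plain black module at (252,175), squared to the jaws (module width is horizontal in the picture). Cables run to its right at (350,180), outside the finger landing zone.

Call:
drive_tool:
  motion:
    - {"translation": [30,-3,1.3],"spin": 0.002}
    - {"translation": [40,0,0],"spin": 0}
    - {"translation": [20,0,0],"spin": 0}
    - {"translation": [0,0,0],"spin": 0}

```text
clock: 4.5
position: [0.5906, -0.2302, 0.2686]
eef_rot: [-0.157, 0.69, 0.159, 0.688]
wrist_force: [-0.3, 0.1, 0.5]
gripper_width: 0.0928
```

```bash
sed -i 's/plan(.*/plan([.591,-.231,.199],25.8)/' c.py; python3 c.py w2.png dc_module
```

```text
cam (array([ 0.5624, -0.1708,  0.2494]), array([ 0.1269, -0.2241, -0.9663]))
dc_module [250.7 196.5] 0.93 ((0.5908022522926331, -0.2307140827178955), (0.04989797994494438, 0.07566773891448975), 25.83262825012207)
dc_module [192.9  32.1] 0.62 ((0.5035871863365173, -0.14472398161888123), (0.05283847823739052, 0.045842066407203674), 16.95075225830078)
 tip [(array([197.6,  13. ]), 0.81), (array([250.8, 191.6]), 0.78)]
tool x [ 0.0021 -0.0013 -1.    ] jaw heading 25.83 j1,j6 [-0.548 -0.999] pos [ 0.5918 -0.2314  0.2714]
spin 0.0005 rad; then shift mm [72.4  0.9 -0.6]; |72|; est j6 after -1.00 or -1.00
spin -3.1411 rad; then shift mm [72.4 -0.9  0.6]; |72|; est j6 after -4.14 or 2.14
```

The two wrist heights agree on centre and size at a top height of 26 mm. Going down to grip.

Call:
drive_tool:
  motion:
    - {"translation": [30,0,0],"spin": 0}
    - {"translation": [25,0,0],"spin": 0}
    - {"translation": [10,0,0],"spin": 0}
    - {"translation": [5,0,0],"spin": 0}
    - {"translation": [0,0,0],"spin": 0}
    - {"translation": [0,0,0],"spin": 0}

```text
clock: 5.4
position: [0.5917, -0.232, 0.2008]
eef_rot: [-0.158, 0.689, 0.157, 0.69]
wrist_force: [0.2, -0.7, -0.1]
gripper_width: 0.0929
```

Call:
drive_tool:
  motion:
    - {"translation": [0,0,0],"spin": 0}
    - {"translation": [0,0,0],"spin": 0}
    - {"translation": [0,0,0],"spin": 0}
    - {"translation": [0,0,0],"spin": 0}
    - {"translation": [0,0,0],"spin": 0}
    - {"translation": [0,0,0],"spin": 0}
    - {"translation": [0,0,0],"spin": 0}
    - {"translation": [0,0,0],"spin": 0}
  hand: 1
  squeeze: 45

```text
clock: 6.4
position: [0.5913, -0.2317, 0.1997]
eef_rot: [-0.158, 0.689, 0.158, 0.689]
wrist_force: [0.6, 0.3, -0.2]
gripper_width: 0.0496
```

Call:
drive_tool:
  motion:
    - {"translation": [-15,0,0],"spin": 0}
    - {"translation": [-40,0,0],"spin": 0}
    - {"translation": [-45,0,0],"spin": 0}
    - {"translation": [-30,0,0],"spin": 0.17}
    - {"translation": [0,0,0],"spin": 0.173}
    - {"translation": [0,0,0],"spin": 0.173}
    - {"translation": [0,0,0],"spin": 0.173}
    - {"translation": [0,0,0],"spin": 0.173}
    - {"translation": [0,0,0],"spin": 0.173}
    - {"translation": [0,0,0],"spin": 0.173}
    - {"translation": [0,0,0],"spin": 0.173}
    - {"translation": [0,0,0],"spin": 0.172}

```text
clock: 7.9
position: [0.5913, -0.2317, 0.3308]
eef_rot: [0.372, 0.601, -0.372, 0.602]
wrist_force: [-0.3, -0.2, -1.4]
gripper_width: 0.0495
```

```bash
python3 -c "
from h import *
print(bot.observe()['gripper_width'])
plan([.532,.123,.33],-63.2)"
```

```text
0.04946851125673871
tool x [ 7.e-04 -4.e-04 -1.e+00] jaw heading -63.52 j1,j6 [-0.549  0.56 ] pos [ 0.5913 -0.2317  0.3308]
spin -0.0056 rad; then shift mm [   0.6  107.  -343.3]; |360|; est j6 after 1.15 or 1.17
spin 3.1360 rad; then shift mm [   0.6 -107.   343.3]; |360|; est j6 after 4.30 or -1.98
```

Call:
drive_tool:
  motion:
    - {"translation": [0,7,-23],"spin": -0.005}
    - {"translation": [0,15,-50],"spin": 0}
    - {"translation": [0,15,-50],"spin": 0}
    - {"translation": [0,15,-50],"spin": 0}
    - {"translation": [0,15,-50],"spin": 0}
    - {"translation": [0,15,-50],"spin": 0}
    - {"translation": [0,15,-40],"spin": 0}
    - {"translation": [0,10,-30],"spin": 0}
    - {"translation": [0,0,0],"spin": 0}
    - {"translation": [0,0,0],"spin": 0}

```text
clock: 9.15
position: [0.53, 0.1226, 0.3302]
eef_rot: [0.368, 0.604, -0.368, 0.604]
wrist_force: [0.0, 0.2, -0.6]
gripper_width: 0.0492
```

```bash
cat > d.py <<'E'
from h import *
import sys
np.set_printoptions(precision=4,suppress=True)
f=cams.grab_frame("wrist"); save(f,sys.argv[1]); np.savez(sys.argv[1]+".npz",**{k:np.array(v) for k,v in f.items()})
print("cam",ray(f,[256,192])[0])
for n in ("nest","nest_floor","nest_stops","plunger_tip"):
    rr=spotter.regions_of("wrist",n)[:2]
    print(n,[(np.round(r["centre"],1),round(r["conf"],2),int(r["mask"].sum())) for r in rr]," tip",[(np.round(t["centre"],1),round(t["conf"],2),onz(f,t["centre"],.025 if n=="plunger_tip" else 0).round(4)) for t in spotter.tip_of("wrist",n)[:2]])
# overlay of the nest model at the present guess
ox,oy,a=map(float,sys.argv[2:5]); a=np.radians(a)
def W(x,y,z): return [ox+(x*np.cos(a)-y*np.sin(a))/1e3, oy+(x*np.sin(a)+y*np.cos(a))/1e3, z/1e3]
im=cv2.resize(f["img"][:,:,::-1],None,fx=1.5,fy=1.5)
def poly(P,c):
    p=np.round((proj(f,[W(*q) for q in P])+.5)*1.5-.5).astype(int); cv2.polylines(im,[p.reshape(-1,1,2)],True,c,1)
poly([(-105,-48,10),(85,-48,10),(85,48,10),(-105,48,10)],(0,255,0))
poly([(-100,-28,12),(36,-28,12),(36,28,12),(-100,28,12)],(255,255,0))
poly([(48,-30,46),(78,-30,46),(78,30,46),(48,30,46)],(0,0,255))
for s in(-18,18): poly([(40,s-7,34),(40,s+7,34),(40,s+7,10),(40,s-7,10)],(255,0,255))
cv2.imwrite("pics/o_"+sys.argv[1].split("/")[-1],im)
plan(W(-42,0,330),np.degrees(a)-90)
E
sed -i 's/def save(f,name): .*/def save(f,name): cv2.imwrite("pics\/"+name,f["img"][:,:,::-1])/' h.py
python3 d.py w3.png .5693 .1417 26.8
```

```text
cam [0.5902 0.1526 0.3108]
nest [(array([251.1, 100.8]), 0.77, 13026), (array([265.9,  86. ]), 0.51, 331)]  tip [(array([252.2, 135.2]), 0.8, array([0.5682, 0.1391, 0.    ]))]
nest_floor [(array([252.1, 129.6]), 0.92, 3758)]  tip [(array([251. , 134.6]), 0.73, array([0.5681, 0.1405, 0.    ]))]
nest_stops [(array([240.3,  87.1]), 0.83, 369)]  tip []
plunger_tip [(array([251.3,  90.6]), 0.88, 445)]  tip [(array([251., 107.]), 0.71, array([0.5914, 0.1525, 0.025 ]))]
tool x [-0.0002  0.     -1.    ] jaw heading -62.95 j1,j6 [0.021 1.12 ] pos [0.5306 0.1219 0.3297]
spin 0.0044 rad; then shift mm [-0.3  1.4 -0.2]; |1|; est j6 after 1.12 or 1.12
spin -3.1372 rad; then shift mm [-0.3 -1.4  0.2]; |1|; est j6 after -2.02 or 4.26
```

View pics/o_w3.png

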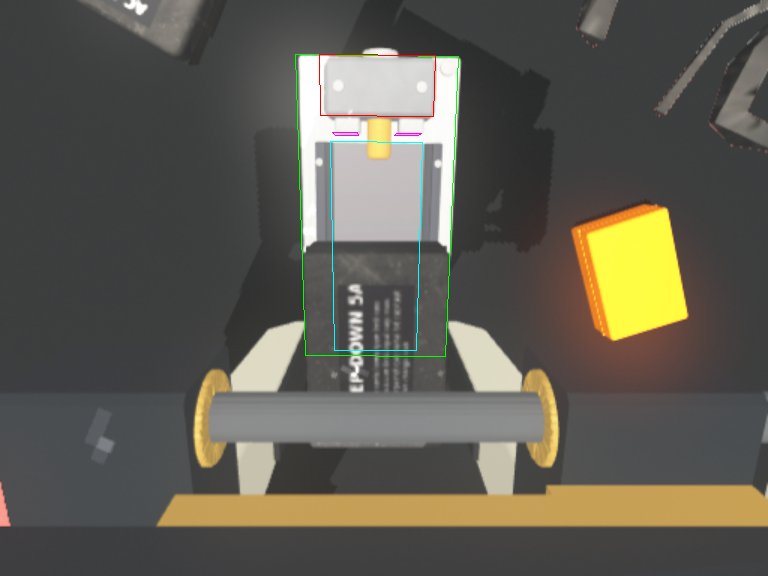

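The overlay is within about 1–2 mm. The nest axis appears about 2 px to the right of the model, with the plunger tip at (379,158) and stop faces at row 134 (1.5x picture). The module in hand covers the channel from row 245. I'll refine from a zoomed crop of the same frame, with the expected in-hand module outline added.

```bash
cat > e.py <<'E'
from h import *
import sys
f=dict(np.load(sys.argv[1])); ox,oy,a=map(float,sys.argv[2:5]); a=np.radians(a); out=sys.argv[5]
x0,y0,w,h_,S=190,30,125,145,4
im=cv2.resize(f["img"][y0:y0+h_,x0:x0+w,::-1],None,fx=S,fy=S,interpolation=cv2.INTER_CUBIC)
im=cv2.convertScaleAbs(im,alpha=1.3,beta=15)
def dr(P,c):
    p=np.round(((proj(f,P)-[x0,y0])+.5)*S-.5).astype(int); cv2.polylines(im,[p.reshape(-1,1,2)],True,c,1); return p
def W(x,y,z): return [ox+(x*np.cos(a)-y*np.sin(a))/1e3, oy+(x*np.sin(a)+y*np.cos(a))/1e3, z/1e3]
def N(P,c): return dr([W(*q) for q in P],c)
N([(-105,-48,10),(85,-48,10),(85,48,10),(-105,48,10)],(0,255,0))
N([(-100,-28,12),(36,-28,12),(36,28,12),(-100,28,12)],(255,255,0))
N([(48,-30,46),(78,-30,46),(78,30,46),(48,30,46)],(0,0,255))
for s in(-18,18): N([(40,s-7,34),(40,s+7,34),(44,s+7,34),(44,s-7,34)],(255,0,255))
N([(26,-7,32),(26,7,32),(26,7,18),(26,-7,18)],(0,165,255))
s=bot.observe(); T=R.from_quat(s["eef_rot"]).as_matrix(); o=s["position"]
def H(x,y,z): return list(o+T@np.array([x,y,z])/1e3)
top=186-13; 
dr([H(top,-37,-25),H(top,37,-25),H(top,37,25),H(top,-37,25)],(255,255,255))
for g in range(0,w*S,100): cv2.putText(im,str(g),(g,10),0,.35,(255,255,255),1); cv2.line(im,(g,0),(g,5),(255,255,255),1)
for g in range(0,h_*S,100): cv2.putText(im,str(g),(0,g),0,.35,(255,255,255),1)
cv2.imwrite("pics/"+out,im)
E
python3 e.py w3.png.npz .5693 .1417 26.8 z3.png
```

```text
(no output)
```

View pics/z3.png

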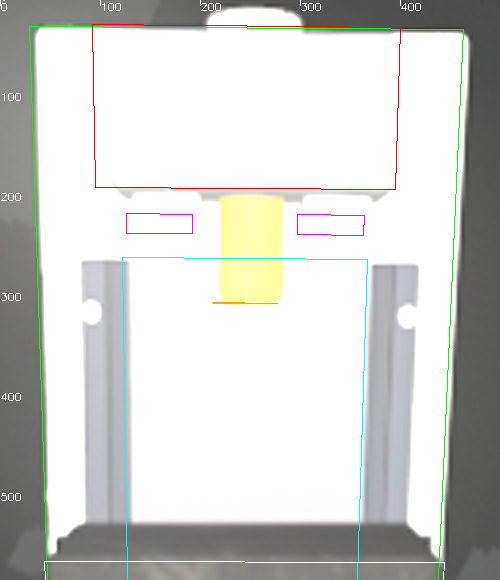

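```bash
cat > g.py <<'E'
from h import *
f=dict(np.load("w3.png.npz")); g=f["img"].astype(float).mean(2)
L=[];Rr=[]
for r in range(45,158,2):
    row=g[r]
    for (lo,hi,out,sg) in((193,212,L,1),(296,314,Rr,-1)):
        d=sg*np.diff(row[lo:hi]); i=np.argmax(d)
        if d[i]>25 and 0<i<len(d)-1:
            den=d[i-1]-2*d[i]+d[i+1]; c=lo+i+.5+(0.5*(d[i-1]-d[i+1])/den if den else 0)
            out.append(onz(f,[c,r],.010)[:2])
for n,E in(("L",L),("R",Rr)):
    E=np.array(E); vx,vy,x,y=cv2.fitLine(E.astype(np.float32),cv2.DIST_HUBER,0,1e-3,1e-3).ravel()
    if vx<0: vx,vy=-vx,-vy
    nn=np.array([-vy,vx]); print(n,len(E),"deg",np.degrees(np.arctan2(vy,vx)),"off",nn@[x,y],"rms",((E-[x,y])@nn).std(), "axis pt",np.array([x,y])+nn*(-.048 if n=="L" else .048))
E
python3 g.py
```

```text
L 57 deg 26.659927 off -0.0821024 rms 0.00014835563676538597 axis pt [0.5967434 0.1540283]
R 57 deg 26.337772 off -0.17432795 rms 0.00013743885330092263 axis pt [0.5981009  0.15513018]
```

```bash
python3 -c "
from h import *
plan([.5321,.1221,.245],-63.5)"
```

```text
tool x [-2.e-04  0.e+00 -1.e+00] jaw heading -62.95 j1,j6 [0.021 1.12 ] pos [0.5306 0.1219 0.3297]
spin 0.0096 rad; then shift mm [84.7  1.4  0.5]; |85|; est j6 after 1.13 or 1.11
spin -3.1320 rad; then shift mm [84.7 -1.4 -0.5]; |85|; est j6 after -2.01 or 4.25
```

Call:
drive_tool:
  motion:
    - {"translation": [20,1.4,0.5],"spin": 0.01}
    - {"translation": [30,0,0],"spin": 0}
    - {"translation": [25,0,0],"spin": 0}
    - {"translation": [10,0,0],"spin": 0}
    - {"translation": [0,0,0],"spin": 0}
    - {"translation": [0,0,0],"spin": 0}

```text
clock: 10.35
position: [0.5325, 0.1225, 0.2458]
eef_rot: [0.372, 0.601, -0.372, 0.602]
wrist_force: [-0.3, 0.2, -1.2]
gripper_width: 0.0499
```

```bash
sed -i 's/alpha=1.3,beta=15/alpha=0.9,beta=0/; s/x0,y0,w,h_,S=.*/x0,y0,w,h_,S=165,20,180,150,4/' e.py
python3 d.py w4.png .5697 .1408 26.5 && python3 e.py w4.png.npz .5697 .1408 26.5 z4.png
python3 -c "
from h import *
P=[];H=[]
for i in range(8):
    cams.grab_frame('top'); s=bot.observe(); P.append(s['position']); z=R.from_quat(s['eef_rot']).as_matrix()[:,2]; H.append(np.degrees(np.arctan2(z[1],z[0])))
p=np.mean(P,0); print(p,np.std(P,0),np.mean(H),np.std(H))
u=np.array([np.cos(np.radians(26.5)),np.sin(np.radians(26.5))]); d=p[:2]-[.5697,.1408]; print('nest x,y',d@u,d@[-u[1],u[0]])
"
```

```text
cam [0.5931 0.1517 0.2265]
nest [(array([249. ,  92.6]), 0.66, 24396)]  tip [(array([249.3, 147.1]), 0.82, array([0.5687, 0.1403, 0.    ]))]
nest_floor [(array([251.6, 128.6]), 0.66, 5201)]  tip [(array([249. , 149.3]), 0.72, array([0.5672, 0.1398, 0.    ]))]
nest_stops [(array([266.1,  79.6]), 0.7, 834)]  tip []
plunger_tip [(array([246.7,  92.4]), 0.68, 911)]  tip [(array([247.5, 109.8]), 0.61, array([0.5917, 0.1529, 0.025 ]))]
tool x [ 0.0003 -0.     -1.    ] jaw heading -63.48 j1,j6 [0.022 1.13 ] pos [0.532  0.1225 0.2449]
spin 0.0003 rad; then shift mm [-85.1  -0.1   0.5]; |85|; est j6 after 1.13 or 1.13
spin -3.1413 rad; then shift mm [-85.1   0.1  -0.5]; |85|; est j6 after -2.01 or 4.27
[0.53198511 0.12254373 0.24475183] [5.76934561e-06 1.51022374e-05 6.02778755e-05] -63.4831384566798 0.0016131583412268707
nest x,y -0.041898264381034195 0.0004901363596514378
```

View pics/z4.png

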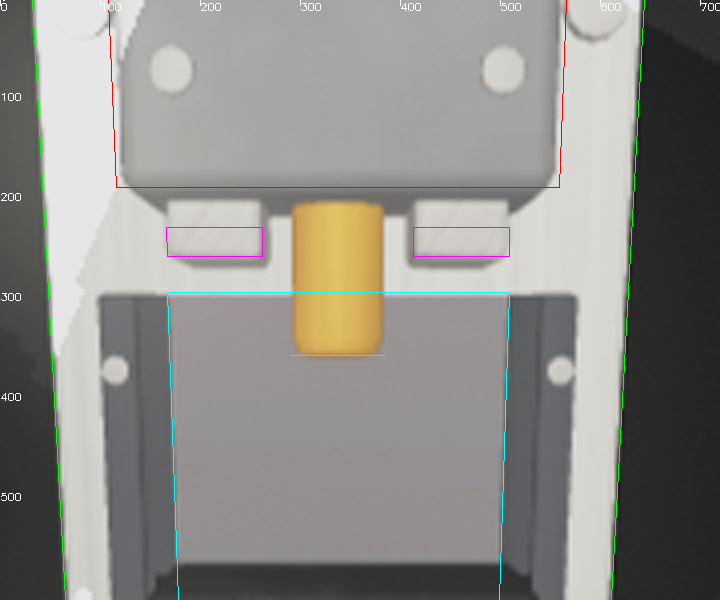

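The overlay now fits the plate, floor, stops and plunger to about 0.5 mm, with the plunger face at (338,355). The module front enters centred on the channel at row 565. Lowering it in.

Call:
drive_tool:
  motion:
    - {"translation": [12,0,0],"spin": 0}
    - {"translation": [10,0,0],"spin": 0}
    - {"translation": [5,0,0],"spin": 0}
    - {"translation": [2,0,0],"spin": 0}
    - {"translation": [1,0,0],"spin": 0}
    - {"translation": [0,0,0],"spin": 0}

```text
clock: 11.95
position: [0.5321, 0.1226, 0.2149]
eef_rot: [0.372, 0.601, -0.372, 0.601]
wrist_force: [-0.5, 0.1, -0.9]
gripper_width: 0.0492
```

Call:
drive_tool:
  motion:
    - {"translation": [1,0,0],"spin": 0}
    - {"translation": [1,0,0],"spin": 0}
    - {"translation": [1,0,0],"spin": 0}
    - {"translation": [0,0,0],"spin": 0}

```text
clock: 12.45
position: [0.532, 0.1225, 0.2117]
eef_rot: [0.372, 0.601, -0.372, 0.601]
wrist_force: [-0.8, 0.0, -1.4]
gripper_width: 0.0497
```

Call:
drive_tool:
  motion:
    - {"translation": [0.5,0,0],"spin": 0}
    - {"translation": [0.5,0,0],"spin": 0}
    - {"translation": [0,0,0],"spin": 0}

```text
clock: 12.82
position: [0.5319, 0.1225, 0.2117]
eef_rot: [0.372, 0.601, -0.372, 0.601]
wrist_force: [-2.6, 0.3, 7.4]
gripper_width: 0.0497
```

Call:
drive_tool:
  motion:
    - {"translation": [0.5,0,0],"spin": 0}
    - {"translation": [0.5,0,0],"spin": 0}
    - {"translation": [0,0,0],"spin": 0}

```text
clock: 13.2
position: [0.5319, 0.1226, 0.2116]
eef_rot: [0.372, 0.601, -0.372, 0.602]
wrist_force: [-5.5, -0.5, 14.8]
gripper_width: 0.0496
```

Call:
drive_tool:
  motion:
    - {"translation": [0.5,0,0],"spin": 0}
    - {"translation": [0.5,0,0],"spin": 0}
    - {"translation": [0.5,0,0],"spin": 0}
    - {"translation": [0,0,0],"spin": 0}
    - {"translation": [0,0,0],"spin": 0}
    - {"translation": [0,0,0],"spin": 0}
    - {"translation": [0,0,0],"spin": 0}
    - {"translation": [0,0,0],"spin": 0}

```text
clock: 14.2
position: [0.5318, 0.1226, 0.2116]
eef_rot: [0.372, 0.601, -0.372, 0.602]
wrist_force: [-9.5, -1.8, 27.8]
gripper_width: 0.0494
```

```bash
python3 d.py w5.png .5697 .1408 26.5 | tail -3; python3 -c "
from h import *
s=bot.observe(); print(s['wrist_force'],s['torque'],s['position'],s['gripper_width'])
f=cams.grab_frame('wrist'); g=cv2.resize(f['img'][130:300,150:350,::-1],None,fx=1.9,fy=1.9,interpolation=cv2.INTER_CUBIC)
f=cams.grab_frame('side'); k=cv2.resize(f['img'][150:230,190:300,::-1],None,fx=3.6,fy=4.04)
print(g.shape,k.shape)
H=min(g.shape[0],k.shape[0]); cv2.imwrite('pics/p5.png',np.hstack([g[:H],k[:H]]))"
```

```text
tool x [ 0.0013 -0.0002 -1.    ] jaw heading -63.47 j1,j6 [0.022 1.13 ] pos [0.5318 0.1226 0.2116]
spin 0.0005 rad; then shift mm [-118.4    0.2    0.7]; |118|; est j6 after 1.13 or 1.13
spin -3.1411 rad; then shift mm [-118.4   -0.2   -0.7]; |118|; est j6 after -2.01 or 4.27
[-10.07651532  -0.85404655  28.12597614] [-0.09180799  1.96072734 -0.05689496] [0.53182309 0.12257184 0.21160188] 0.04951703022791865
(323, 380, 3) (323, 396, 3)
```

View pics/p5.png

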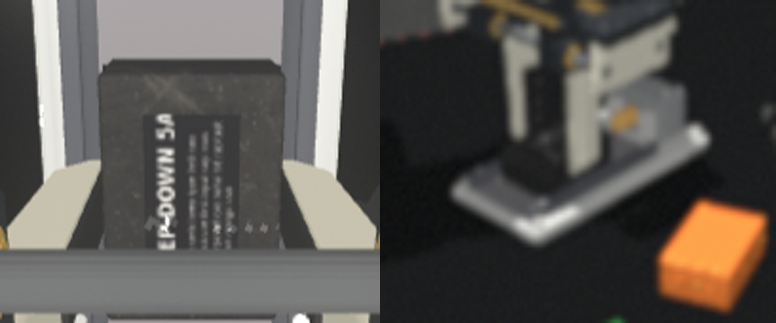

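The picture shows the module flat between the rails, about parallel to them, and ahead of it the channel is clear of the plunger. It has been pressed with 28 N for about a second. I'll ease the down-force, then slide.

Call:
drive_tool:
  motion:
    - {"translation": [-1,0,0],"spin": 0}
    - {"translation": [-1,0,0],"spin": 0}
    - {"translation": [-0.7,0,0],"spin": 0}
    - {"translation": [0,0,0],"spin": 0}

```text
clock: 15.25
position: [0.532, 0.1226, 0.2117]
eef_rot: [0.372, 0.601, -0.372, 0.601]
wrist_force: [-2.4, -0.2, 8.8]
gripper_width: 0.0495
```

Call:
drive_tool:
  motion:
    - {"translation": [0,1,0],"spin": 0}
    - {"translation": [0,2,0],"spin": 0}
    - {"translation": [0,3,0],"spin": 0}
    - {"translation": [0,3,0],"spin": 0}
    - {"translation": [0,3,0],"spin": 0}
    - {"translation": [0,3,0],"spin": 0}
    - {"translation": [0,3,0],"spin": 0}
    - {"translation": [0,3,0],"spin": 0}
    - {"translation": [0,3,0],"spin": 0}
    - {"translation": [0,2,0],"spin": 0}
    - {"translation": [0,1,0],"spin": 0}
    - {"translation": [0,0,0],"spin": 0}

```text
clock: 16.75
position: [0.5546, 0.1339, 0.2117]
eef_rot: [0.37, 0.603, -0.373, 0.6]
wrist_force: [-10.1, -5.3, 14.7]
gripper_width: 0.0496
```

Call:
drive_tool:
  motion:
    - {"translation": [-0.6,0,0],"spin": 0}
    - {"translation": [-0.6,0,0],"spin": 0}
    - {"translation": [0,1,0],"spin": 0}
    - {"translation": [0,2,0],"spin": 0}
    - {"translation": [0,1,0],"spin": 0}
    - {"translation": [0,0,0],"spin": 0}

```text
clock: 17.5
position: [0.5594, 0.1362, 0.2118]
eef_rot: [0.372, 0.602, -0.372, 0.601]
wrist_force: [-2.5, -1.8, 0.2]
gripper_width: 0.0496
```

```bash
cat > n.py <<'E'
from h import *
s=bot.observe(); u=np.array([np.cos(np.radians(26.5)),np.sin(np.radians(26.5))]); v=np.array([-u[1],u[0]])
d=s["position"][:2]-[.5697,.1408]; T=R.from_quat(s["eef_rot"]).as_matrix(); F=s["wrist_force"]
print("t %.2f nest x %.2f y %.2f z %.2f mm; F along %.1f lat %.1f up %.1f; Mz %.2f"%(s["clock"],d@u*1e3,d@v*1e3,s["position"][2]*1e3,F[:2]@u,F[:2]@v,F[2],s["torque"][2]))
print("tool x",T[:,0].round(4),"jaw",np.degrees(np.arctan2(T[1,2],T[0,2])).round(2),"w",s["gripper_width"])
E
python3 n.py
```

```text
t 17.50 nest x -11.26 y 0.52 z 211.83 mm; F along -3.0 lat -0.4 up 0.2; Mz -0.02
tool x [-1.5e-03 -4.0e-04 -1.0e+00] jaw -63.47 w 0.049636436724787014
```

Call:
drive_tool:
  motion:
    - {"translation": [0.6,0,0],"spin": 0}
    - {"translation": [0,1,0],"spin": 0}
    - {"translation": [0,1,0],"spin": 0}
    - {"translation": [0,1,0],"spin": 0}
    - {"translation": [0,1,0],"spin": 0}
    - {"translation": [0,1,0],"spin": 0}
    - {"translation": [0,1,0],"spin": 0}
    - {"translation": [0,1,0],"spin": 0}
    - {"translation": [0,1,0],"spin": 0}
    - {"translation": [0,0,0],"spin": 0}

```text
clock: 18.75
position: [0.5657, 0.1394, 0.2117]
eef_rot: [0.371, 0.602, -0.373, 0.601]
wrist_force: [-8.7, -6.1, 7.8]
gripper_width: 0.0496
```

```bash
python3 n.py
```

```text
t 18.75 nest x -4.18 y 0.53 z 211.69 mm; F along -10.5 lat -1.6 up 7.8; Mz -0.05
tool x [-0.0036 -0.0014 -1.    ] jaw -63.47 w 0.049554494137291606
```

Call:
drive_tool:
  motion:
    - {"translation": [-0.2,1,0],"spin": 0}
    - {"translation": [0,1,0],"spin": 0}
    - {"translation": [-0.2,1,0],"spin": 0}
    - {"translation": [0,1,0],"spin": 0}
    - {"translation": [0,1,0],"spin": 0}
    - {"translation": [0,1,0],"spin": 0}
    - {"translation": [0,0,0],"spin": 0}

```text
clock: 19.62
position: [0.5707, 0.1419, 0.2117]
eef_rot: [0.37, 0.603, -0.373, 0.6]
wrist_force: [-9.2, -6.2, 6.5]
gripper_width: 0.0496
```

```bash
python3 n.py
```

```text
t 19.62 nest x 1.40 y 0.53 z 211.70 mm; F along -11.0 lat -1.4 up 6.5; Mz -0.07
tool x [-0.005  -0.0018 -1.    ] jaw -63.46 w 0.04959669642857384
```

Call:
drive_tool:
  motion:
    - {"translation": [0,0.8,0],"spin": 0}
    - {"translation": [0,0.8,0],"spin": 0}
    - {"translation": [0,0.8,0],"spin": 0}
    - {"translation": [0,0,0],"spin": 0}
  squeeze: 60

```text
clock: 20.12
position: [0.5721, 0.1425, 0.2117]
eef_rot: [0.37, 0.603, -0.374, 0.6]
wrist_force: [-13.0, -8.4, 9.1]
gripper_width: 0.0494
```

```bash
python3 n.py
```

```text
t 20.12 nest x 2.93 y 0.47 z 211.68 mm; F along -15.4 lat -1.7 up 9.1; Mz -0.08
tool x [-0.0075 -0.0029 -1.    ] jaw -63.45 w 0.04944586096115013
```

Call:
drive_tool:
  motion:
    - {"translation": [0,0.6,0],"spin": 0}
    - {"translation": [0,0.6,0],"spin": 0}
    - {"translation": [0,0,0],"spin": 0}

```text
clock: 20.5
position: [0.5725, 0.1427, 0.2117]
eef_rot: [0.369, 0.604, -0.375, 0.599]
wrist_force: [-15.7, -10.7, 11.7]
gripper_width: 0.0491
```

```bash
python3 n.py
```

```text
t 20.50 nest x 3.36 y 0.48 z 211.65 mm; F along -18.8 lat -2.6 up 11.7; Mz -0.15
tool x [-0.0097 -0.0038 -0.9999] jaw -63.44 w 0.049131905279621094
```

The stops appear reached: at nest x of about 3 mm a further command raises force with almost no motion. z is unchanged from the pressed height, so the module is still flat. I'll trim the down-force slightly, push a bit more firmly, then look.

Call:
drive_tool:
  motion:
    - {"translation": [-0.4,0.6,0],"spin": 0}
    - {"translation": [-0.2,0.6,0],"spin": 0}
    - {"translation": [0,0.6,0],"spin": 0}
    - {"translation": [0,0,0],"spin": 0}
    - {"translation": [0,0,0],"spin": 0}

```text
clock: 21.12
position: [0.5731, 0.143, 0.2116]
eef_rot: [0.368, 0.604, -0.376, 0.599]
wrist_force: [-19.5, -13.1, 12.4]
gripper_width: 0.0493
```

```bash
python3 n.py; python3 -c "
from h import *
f=cams.grab_frame('wrist'); cv2.imwrite('pics/q6.png',cv2.resize(f['img'][60:210,155:345,::-1],None,fx=4,fy=4,interpolation=cv2.INTER_CUBIC))"
```

```text
t 21.12 nest x 4.04 y 0.40 z 211.65 mm; F along -23.3 lat -3.0 up 12.4; Mz -0.22
tool x [-0.013  -0.0051 -0.9999] jaw -63.44 w 0.04933912032715264
```

View pics/q6.png

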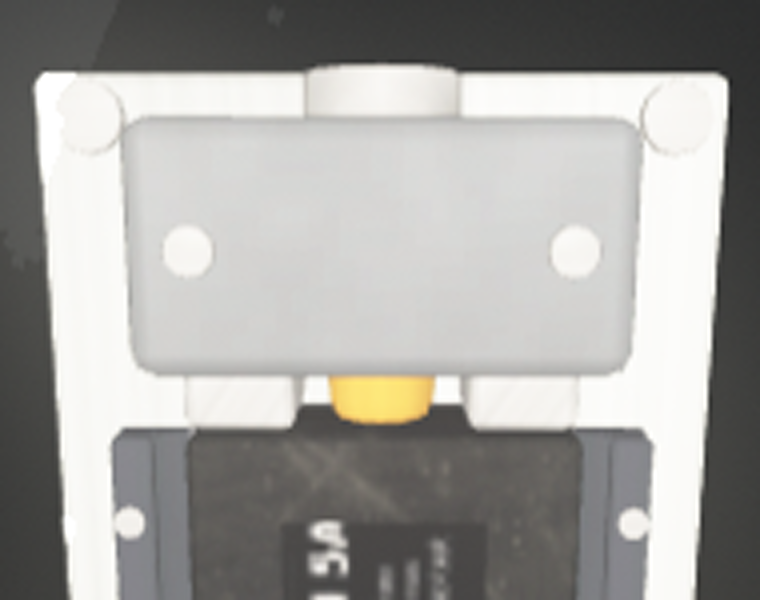

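Stop ends (both at row 430), plunger and module end all meet with no visible gap. As a cross-check, I'll compare predicted rows with the edges in the picture.

```bash
cat > k.py <<'E'
from h import *
f=cams.grab_frame("wrist"); g=f["img"].astype(int); a=np.radians(26.5)
def W(x,y,z): return [.5697+(x*np.cos(a)-y*np.sin(a))/1e3,.1408+(x*np.sin(a)+y*np.cos(a))/1e3,z/1e3]
P={n:proj(f,[W(*q)])[0].round(2) for n,q in {"house front z46":(48,-10,46),"rail end z20":(36,-33,20),"stopL face z34":(40,18,34),"stopR face z34":(40,-18,34),"plunger at40 z32":(40,0,32),"plunger at38.5":(38.5,0,32),"plunger at36":(36,0,32),"mod top at40 L":(40,18,38),"mod top at38.5":(38.5,18,38),"mod top at40 R":(40,-18,38)}.items()}
for n,p in P.items(): print(n,p)
for n,c in(("L",P["stopL face z34"][0]),("plunger",P["plunger at40 z32"][0]),("R",P["stopR face z34"][0]),("railR",P["rail end z20"][0])):
    c=int(round(c)); print(n,"col",c,"rows150-174",g[150:175,c-2:c+3].mean((1,2)).astype(int))
h=int(round(P["house front z46"][0])); print("house rows 145-160",g[145:160,h-1:h+2].mean((1,2)).astype(int))
E
python3 k.py; python3 n.py
```

```text
house front z46 [271.41 154.32]
rail end z20 [309.4  168.43]
stopL face z34 [214.79 166.15]
stopR face z34 [285.33 166.21]
plunger at40 z32 [250.07 165.43]
plunger at38.5 [250.06 168.28]
plunger at36 [250.06 173.  ]
mod top at40 L [213.9 167.7]
mod top at38.5 [213.99 170.65]
mod top at40 R [286.18 167.77]
L col 215 rows150-174 [194 186 179 177 222 244 244 243 243 243 242 242 242 241 240 236 200 113
  82  87  95 100  97  96  96]
plunger col 250 rows150-174 [195 188 180 173 193 202 202 201 201 201 201 201 199 198 193 156  86  77
  80  85  92  96  94  94  94]
R col 285 rows150-174 [196 189 182 180 222 244 244 243 243 243 243 242 242 242 241 238 212 137
  78  83  92  96  97  97  96]
railR col 309 rows150-174 [193 193 201 233 249 250 250 250 250 250 250 250 250 250 250 250 227 116
 112 119 128 131 132 131 131]
house rows 145-160 [205 206 206 207 203 196 188 182 170 173 187 187 188 189 198]
t 21.23 nest x 4.06 y 0.42 z 211.69 mm; F along -23.7 lat -3.7 up 12.6; Mz -0.08
tool x [-0.0129 -0.005  -0.9999] jaw -63.44 w 0.04918281495661406
```

Call:
drive_tool:
  motion:
    - {"translation": [0,0,0],"spin": 0}
    - {"translation": [0,0,0],"spin": 0}
    - {"translation": [0,0,0],"spin": 0}
    - {"translation": [0,0,0],"spin": 0}

```text
clock: 21.72
position: [0.5731, 0.143, 0.2117]
eef_rot: [0.368, 0.604, -0.376, 0.598]
wrist_force: [-18.7, -13.8, 12.4]
gripper_width: 0.0492
```

```bash
python3 n.py; python3 -c "
from h import *
print(bot.close_job())"
```

```text
t 21.73 nest x 4.04 y 0.43 z 211.66 mm; F along -22.9 lat -4.0 up 12.4; Mz -0.11
tool x [-0.013  -0.005  -0.9999] jaw -63.44 w 0.04922265452778326
the job is handed in; nothing more can be done
None
```

The black module is seated in the nest and held against both steel stops, and the job was handed in at about 21.7 s. I gripped it across its 50 mm width, laid it at nest x of about -42 mm and pressed it down with about 28 N for roughly a second. I then slid it slowly against the plunger to the stops, where the arm still grips it and pushes with about 23 N.

**Last checks:**
- **Contact:** the wrist view shows both stop edges level at the module's end to about 0.2 px. The plunger face is flush with the stop faces, so it is pushed in about 14 mm.
- **Seating:** the tool height stayed at 211.7 mm, within 0.1 mm of the height when pressed. The pose and force were steady over the last half second.

**Disagreements and limits:**
- Under the push the tool tilts about 0.8°. Allowing for that tilt, the arm's readings put the module's centre at nest x of about 1.6 mm instead of 3 mm. I trusted the picture and the way further commands raised the force with almost no motion.
- I could not see the module's tilt in the channel directly; I judged that it lies flat from the unchanged height.
- A small sideways force of about 4 N remains.
- I did not re-check the other things on the bench at the end; the path kept clear of them.

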